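Press the filter holder home in the photometer

TASK

First set the photometer's lamp lever straight up, the middle of its travel, before moving the filter holder. Then take the filter holder from its wooden stand, push it down behind the metal lip of the photometer's sample slot until its spring bed is fully down, and hold it pressed home, upright: the spring would lift it again, so finish still holding it there. Leave the beaker, the bottle and the dish where they are.

Things in the scene. Friction and masses are not known exactly. Their poses are not given: they have to be found in the camera images.
- photometer: Low grey instrument, fixed, 240 (its x) x 300 (its y) mm, flat top 70 mm above the bench; its origin is the centre of its underside, x points away from its blue front panel (towards the robot at yaw 0), y to its left, z up. On its top: the lamp lever at x = -30, y = +85 mm, and the aluminium sample slot at x = -30, y = -75 mm
- slot_home (a point): Point where the centre of the holder's underside lies when the holder is fully home, 76 mm above the bench; axes as the photometer's
- slot_mouth (a point): Centre of the slot's opening, level with the lip's straight top, 24 mm above slot_home. The slot is open upwards, 12 mm wide (x) and 53 mm long (y), walls 5 mm thick. Front lip (-x side) and end walls flare outwards at 45 degrees above this level, up to about 6 mm higher; the back wall (+x side) is straight to 12 mm above it and flares to about 18 mm
- bed (a joint): Spring bed, the floor of the slot: 0 = up (its top 12 mm above slot_home), grows as it is pressed down, 0.012 m = fully down. Its spring pushes up with about 5 N at the top of the travel and 9 N fully down; it does not latch
- lamp_lever (a joint): Angle of the lamp lever in rad: 0 = leaning fully towards the photometer's front (34 degrees from upright), 0.6 = straight up, 1.2 = leaning fully to the back. It turns about an axis along the photometer's y, 92 mm above the bench, moves with about 1 N at the ball pushed along its arc (a push level or along the rod can jam by friction) and stays where it is left
- lamp_lever_tip (a point): Centre of the 26 mm black ball at the lever's end, 75 mm from its axis; the rod is 10 mm thick. The grey lever block below is 70 (x) x 50 (y) mm and 25 mm high on top of the photometer
- stand: Fixed wooden stand, 90 x 90 mm base 12 mm thick, with a pocket 10 mm wide (its x), 53 mm long (its y) and 22 mm deep, rim 34 mm above the bench, in which the holder stands; origin at the centre of the underside, z up
- holder: Black filter holder standing upright, about 90 g: a plate 8 (its x) x 48 (its y) x 62 (z) mm with a small window, and on top of it a grip block 14 (x) x 32 (y) x 30 mm, from z = 62 to 92 mm. Origin: centre of the underside, z up; x along the stand's x. It may go into the slot either way round
- beaker: Glass beaker, 68 mm wide, 85 mm high, a bystander; origin at its underside
- bottle: White plastic bottle, 60 mm wide, 150 mm high, a bystander; origin at its underside
- dish: Low glass dish, 90 mm wide, 16 mm high, a bystander; origin at its underside
Mind the look-alikes: they are no part of the job. There is more than one size of the holder; the job needs the largest.

How it is judged:
By the outcome, as a careful person would: the job done as asked, in the order asked, and still so for the second after the job is handed in, while the arm keeps its last pose, push and grip.
It also fails if it takes over 66 s, if anything falls off the work surface, if the arm or the gripper's body presses on something with over 40 N, if the wrist force passes 120 N, or if a joint passes its speed limit or range.

ROBOT

A 6-joint arm with a two-finger parallel gripper is mounted at the origin on the work surface. World frame = base frame: x ahead of the robot, y to its left, z up, the work surface at z = 0. Lengths are in m, angles in rad, forces in N, time in s.
With the tool pointing down it reaches from about 0.35 to 0.775 m from the base axis. Payload 7.3 kg.
Tool frame: the origin (TCP) lies at the very end of the fingers, on their centre line; the grasp point (between the pads) lies 19 mm behind it; z points along the fingers, x is the direction in which the jaws open and shut, and the axes are right-handed (so a half turn about z gives the same grasp; the last joint's range is limited). The gripper opens to 92 mm and grips with 3 to 60 N. Pads are 19 mm wide; open, the fingers measure 130 mm over their backs; the gripper's body (75 mm by 190 mm) begins 47 mm behind the grasp point.
Start: joints at [-1.371, 0.342, 1.524, -0, 1.275, -0.146], TCP at [0.178, -0.494, 0.227] pointing down, gripper open.
Joint ranges: [-2.53, 2.53], [-0.77, 2.02], [0.04, 2.7], [-1, 4.14], [0.28, 2.66], [-3.11, 3.11]. Speed limits (rad/s): [2.57, 2.57, 3.14, 3.14, 3.14, 3.14].

INTERFACE

Orientations are given as [roll, pitch, yaw] about the fixed x, y, z axes, in that order (R = Rz(yaw) Ry(pitch) Rx(roll)).
In Python, from cell import robot, read_camera, nets gives the robot as it stands. The module is installed in compiled form; this text tells all that it offers.
- The arm moves only by the tool carry_out, never from a script. Its arguments are lists of equal length, an entry for each row: "translation": the shift along the tool's x, y, z in m, a list of three; "turn": the turn, a rotation vector about the tool's x, y, z in rad, a list of three; "gripper": the gripper's target within -1 to 1 (shut at 1, half-way at 0, fully open at -1). A call has 1 to 10 rows; each row shifts and turns the commanded pose from where the row before left it, along the tool's axes as they then stand; what a row does not reach is not made up. A row lasts 1/10 s, in which the tool goes at most 50 mm and 8.59 degrees, less where a joint would pass 70% of its speed; a pose out of reach is approached as far as the arm can. A call with a gripper value outside its range is refused whole. The fingers move at their own pace and stop on an object; "squeeze" is the grip in N (left out, the last holds). Time passes only in rows, so rows that do not move let the fingers close. It gives the time, the measured TCP pose, the force and the opening at its end, in the units of the state.
- robot.observe(): the state, without advancing time (a new reading comes with each control period).
- read_camera(name): name is "scene" or "top"; returns a dict with "img" (400x640x3 uint8, red, green, blue), "fx", "fy", "cx", "cy" (pixels), "world_from_camera" (4x4, takes a point from camera to world coordinates). Camera axes: x right, y down, z forward; pixel columns grow to the right and rows downward; lengths in m; the calibration is good to about 2 mm. A picture is of the moment at which its call begins. There is no depth.
- robot.hand_in(): hands the job in, once; it reports no verdict.
Trained networks look in a picture, given as the dict that the camera call returned (one of the last four; its "shot" number tells which), for a name from the list of things; names that differ only in an ending like _2 or _b are one class to them, and where a whole thing is asked for, a point or a joint stands for the part that bears it (a point fixed in the world has none). Each returns a list of dicts, best first, with "score" (0 to 1); they miss things now and then, are a little off and sometimes report something else, mostly with a low value. They report only what shows in the picture. A call takes as long as a camera call. They do not tell look-alikes from the thing itself.
- nets.regions_of(picture, name): "region" (400x640 bool, what is visible of it) and "pixel" ([column, row] in pixels, amid what is visible of it).
- nets.tip_of(picture, name): "pixel" ([column, row] in pixels: a listed point, or the origin of a listed thing).
The state is a dict: "time": time; "qpos": joint angles; "qvel": joint speeds; "joint_efforts": joint torques, N m; "tool_pos": TCP position; "tool_rot": TCP orientation; "contact_force": force on the tool from outside, world axes, zero at the start; "torque": the same for the moment, N m; "opening": finger opening in m.
Only numpy, scipy, OpenCV 4.12 (cv2) and the standard library are available. Lean on these libraries where they do the work, as an engineer would, in place of code of your own. Each camera call takes 0.05 s, during which the arm holds its last target. There are 200 camera calls.

## Working session

There is one attempt and no reset: what is moved stays moved. The work goes in short steps, Python scripts to look and compute and a tool call to move; the robot and the scene stay as the last step left them, time stands still between calls to the robot, and variables do not carry over. Pictures are saved under pics/ and viewed, about 8 in all and at most 12, crops included, and the job is handed in when it is done.

Besides the shell and the picture viewer there is one more tool, called as name(argument=value, ...), one argument or row to a line, values as JSON. carry_out: Moves the arm, as the interface text tells. Its arguments: {"type":"object","properties":{"translation":{"type":"array","items":{"type":"array","items":{"type":"number"}}},"turn":{"type":"array","items":{"type":"array","items":{"type":"number"}}},"gripper":{"type":"array","items":{"type":"number"}},"squeeze":{"type":"number"}},"required":["translation","turn","gripper"]}

```bash
mkdir -p pics; cat > h.py <<'E'
import numpy as np, cv2
from cell import robot, read_camera, nets
def ray(p,uv):
    T=np.array(p["world_from_camera"]); d=np.array([(uv[0]-p["cx"])/p["fx"],(uv[1]-p["cy"])/p["fy"],1.])
    return T[:3,3],T[:3,:3]@d
def at_z(p,uv,z):
    o,d=ray(p,uv); return o+d*(z-o[2])/d[2]
def tri(obs):
    A=np.zeros((3,3));b=np.zeros(3)
    for p,uv in obs:
        o,d=ray(p,uv); d=d/np.linalg.norm(d); M=np.eye(3)-np.outer(d,d); A+=M;b+=M@o
    return np.linalg.solve(A,b)
def proj(p,X):
    T=np.linalg.inv(np.array(p["world_from_camera"])); c=T[:3,:3]@np.array(X)+T[:3,3]
    return np.array([p["fx"]*c[0]/c[2]+p["cx"],p["fy"]*c[1]/c[2]+p["cy"]])
def save(p,name,crop=None,k=1):
    im=p["img"][...,::-1]
    if crop: im=im[crop[1]:crop[3],crop[0]:crop[2]]
    cv2.imwrite("pics/"+name,cv2.resize(im,None,fx=k,fy=k,interpolation=cv2.INTER_CUBIC))
E
python3 - <<'E'
from h import *
np.set_printoptions(precision=3,suppress=True)
P={c:read_camera(c) for c in("scene","top")}
for c,p in P.items():
    save(p,c+"0.png"); print(c,p["fx"],np.array(p["world_from_camera"])[:3])
    for n in["photometer","slot_home","slot_mouth","lamp_lever_tip","stand","holder","beaker","bottle","dish"]:
        r=nets.tip_of(p,n); print(c,n,[(round(x["score"],2),np.round(x["pixel"],1).tolist()) for x in r[:4]])
E
```

```text
scene 465.95756652617047 [[-0.743  0.354 -0.568  1.33 ]
 [ 0.669  0.413 -0.618  0.904]
 [ 0.016 -0.839 -0.543  0.888]]
scene photometer [(0.65, [293.0, 232.4]), (0.65, [327.9, 191.3])]
scene slot_home [(0.94, [279.8, 200.5])]
scene slot_mouth [(0.56, [283.9, 194.5])]
scene lamp_lever_tip [(0.52, [325.9, 192.5])]
scene stand [(0.63, [402.2, 274.2])]
scene holder [(0.71, [435.7, 263.9]), (0.65, [429.8, 296.9]), (0.52, [402.0, 270.1])]
scene beaker [(0.7, [281.5, 184.6])]
scene bottle [(0.91, [350.7, 306.0]), (0.55, [283.4, 194.7])]
scene dish [(0.54, [222.0, 210.2]), (0.32, [278.9, 184.9])]
top 393.83173770871593 [[ 0.006 -0.989  0.147  0.377]
 [-1.    -0.006  0.001  0.036]
 [ 0.    -0.147 -0.989  1.096]]
top photometer [(0.9, [349.4, 177.4]), (0.43, [322.5, 196.6])]
top slot_home [(0.81, [378.0, 179.6])]
top slot_mouth [(0.75, [381.0, 174.9])]
top lamp_lever_tip [(0.48, [327.1, 197.8]), (0.45, [348.6, 178.0]), (0.33, [220.8, 214.7]), (0.27, [381.5, 175.2])]
top stand [(0.56, [220.6, 216.5])]
top holder [(0.54, [207.2, 255.0]), (0.52, [218.4, 212.4])]
top beaker [(0.84, [440.2, 231.3])]
top bottle []
top dish [(0.85, [443.0, 144.4]), (0.19, [381.2, 175.2])]
```

View pics/scene0.png

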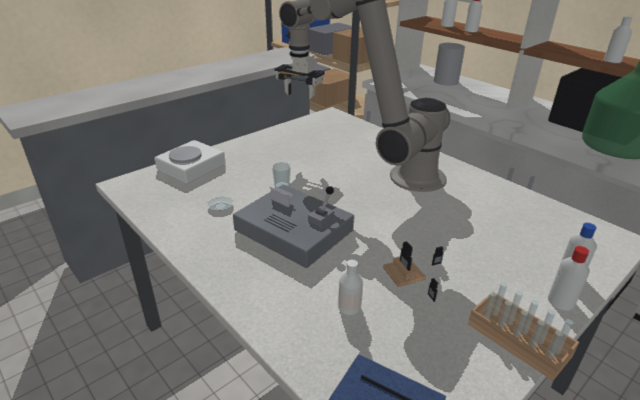

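View pics/top0.png

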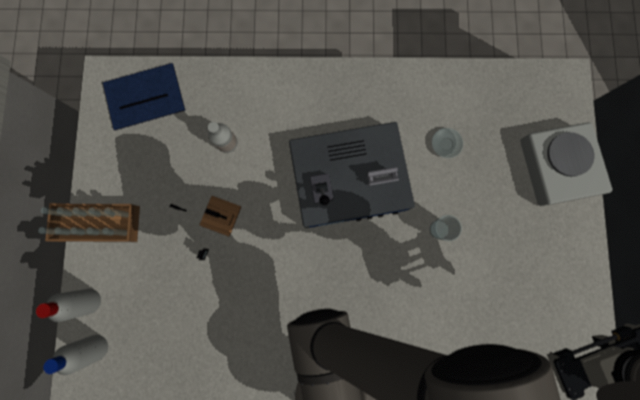

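The scene view shows the photometer at (293,225) with the slot at (282,200) and the lever ball at (329,190), leaning. The holder is in the stand at (405,258), with two smaller look-alikes beside it at (438,256) and (433,290). The top view agrees: photometer (350,177), slot (382,176), lever (322,190), stand (219,214).

```bash
python3 - <<'E'
from h import *
np.set_printoptions(precision=4,suppress=True)
t=read_camera("top"); s=read_camera("scene")
def edges(name,p,z):
    for r in nets.regions_of(p,name)[:2]:
        m=r["region"].astype(np.uint8); c=max(cv2.findContours(m,0,1)[0],key=cv2.contourArea)[:,0]
        w=np.array([at_z(p,u,z)[:2] for u in c]).astype(np.float32)
        R=cv2.minAreaRect(w*1000); print(name,round(r["score"],2),m.sum(),R)
edges("photometer",t,.07); edges("stand",t,.012); edges("holder",t,.092)
edges("beaker",t,.04);edges("dish",t,.01)
for n in["slot_home","slot_mouth","lamp_lever_tip","stand"]:
    a=nets.tip_of(t,n)[0]["pixel"];b=nets.tip_of(s,n)[0]["pixel"]
    X=tri([(t,a),(s,b)]); print(n,X,proj(t,X)-a,proj(s,X)-b)
print("bottle",at_z(s,nets.tip_of(s,"bottle")[0]["pixel"],0))
a=t["img"][110:260,180:430][...,::-1];b=s["img"][150:310,230:460][...,::-1]
cv2.imwrite("pics/a.png",cv2.resize(a,None,fx=3.2,fy=3.2,interpolation=2));cv2.imwrite("pics/b.png",cv2.resize(b,None,fx=3.4,fy=3.4,interpolation=2))
E
```

```text
photometer 0.81 10026 ((580.1161499023438, -38.868621826171875), (247.60585021972656, 300.2950744628906), 10.266118049621582)
stand 0.85 891 ((470.88763427734375, 319.6753234863281), (90.51142883300781, 90.19841766357422), 70.48223114013672)
holder 0.57 96 ((368.97027587890625, 339.4068603515625), (22.29062271118164, 30.476757049560547), 70.49321746826172)
beaker 0.93 629 ((438.937255859375, -294.0699462890625), (65.7086181640625, 84.14106750488281), 26.242841720581055)
beaker 0.37 10147 ((586.113037109375, -39.91004943847656), (257.04168701171875, 309.30657958984375), 10.570186614990234)
dish 0.64 750 ((684.9119873046875, -316.47418212890625), (85.30449676513672, 88.19224548339844), 88.03157806396484)
dish 0.22 9949 ((592.4480590820312, -43.41241455078125), (260.2654113769531, 317.25384521484375), 10.567607879638672)
slot_home [ 0.5746 -0.1173  0.0739] [ 0.4346 -0.4331] [0.4856 0.1194]
slot_mouth [ 0.5673 -0.1151  0.0972] [-0.7545  0.7421] [-0.8215 -0.2082]
lamp_lever_tip [0.5003 0.0305 0.1584] [-1.7723  1.6343] [-1.8965 -0.2782]
stand [ 0.4706  0.3161 -0.0012] [-0.2115  0.1651] [-0.2582  0.0026]
bottle [ 0.6794  0.3106 -0.    ]
```

View pics/a.png

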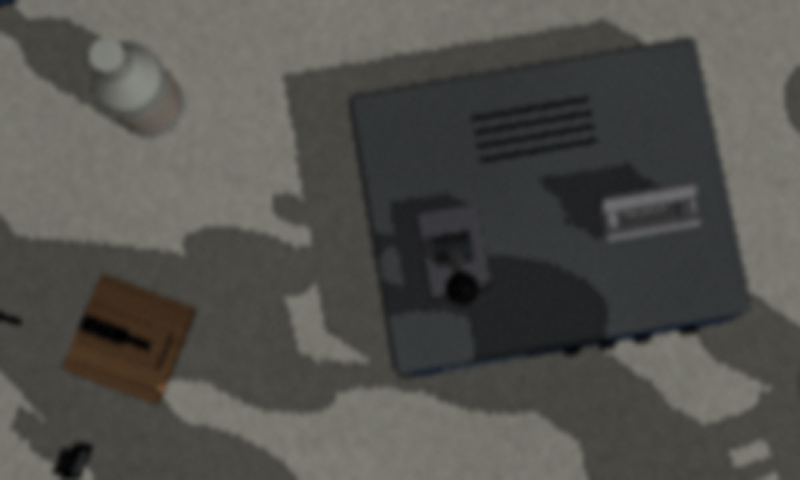

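View pics/b.png

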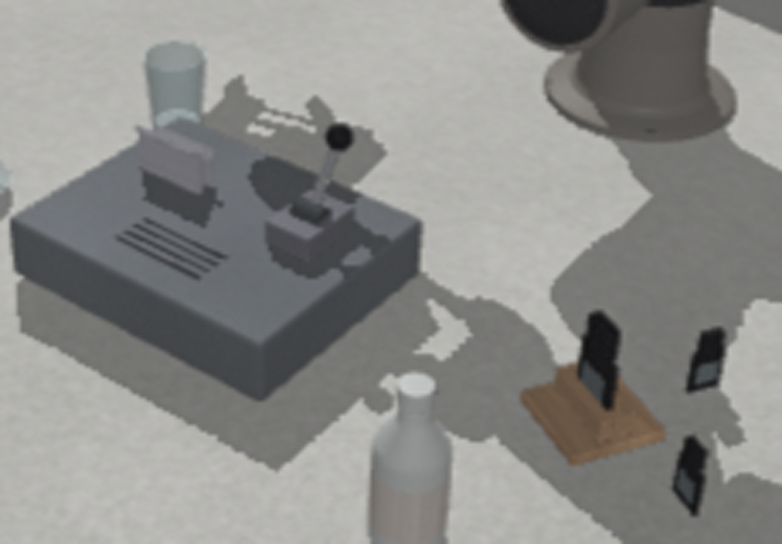

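Close-ups: the photometer is yawed about +10°, with its lever leaning to the front (ball at crop (462,288)). The slot opening is at crop (652,212). The stand holds the tallest holder, long axis about 70° from x. I'll refine the poses with a silhouette fit.

```bash
cat > fit.py <<'E'
from h import *
from scipy.optimize import minimize
np.set_printoptions(precision=4,suppress=True)
t=read_camera("top"); s=read_camera("scene")
def Rz(a): return np.array([[np.cos(a),-np.sin(a),0],[np.sin(a),np.cos(a),0],[0,0,1]])
def fit(name,dims,x0,views):
    ms=[(p,nets.regions_of(p,name)[0]["region"].astype(np.uint8)) for p in views]
    C=np.array([[a*dims[0]/2,b*dims[1]/2,c*dims[2]] for a in(-1,1) for b in(-1,1) for c in(0,1)])
    def cost(v):
        e=0
        for p,m in ms:
            W=C@Rz(v[2]).T+[v[0],v[1],0]
            q=np.array([proj(p,w) for w in W]).astype(np.float32)
            h=cv2.convexHull(q); im=np.zeros((400,640),np.uint8)
            cv2.fillConvexPoly(im,np.round(h*256).astype(np.int32),255,cv2.LINE_AA,8)
            e+=np.abs(im/255.-m).sum()
        return e
    S=[x0]+[np.array(x0)+d for d in([.008,0,0],[0,.008,0],[0,0,.06])]
    r=minimize(cost,x0,method="Nelder-Mead",options=dict(initial_simplex=S,xatol=1e-4,fatol=.1))
    print(name,len(views),r.x,"yaw deg",np.degrees(r.x[2]),r.fun,[m.sum() for _,m in ms]); return r.x
E
python3 - <<'E'
from fit import *
for v in([t,s],[t],[s]): 
    ph=fit("photometer",(.24,.30,.07),[.584,-.039,.18],v)
    st=fit("stand",(.09,.09,.012),[.471,.318,-.34],v)
ph=fit("photometer",(.24,.30,.07),[.584,-.039,.18],[t,s])
for n,o in(("slot_home",(-.03,-.075,.076)),("mouth",(-.03,-.075,.1)),("axis",(-.03,.085,.092)),("tip0",(-.03-.042,.085,.092+.062)),("tipmid",(-.03,.085,.167))):
    X=Rz(ph[2])@o+[ph[0],ph[1],0]; print(n,X,proj(t,X),proj(s,X))
o=robot.observe(); print({k:np.round(o[k],4) for k in("time","qpos","tool_pos","tool_rot","contact_force","opening")})
E
```

```text
photometer 2 [ 0.5813 -0.0381  0.1814] yaw deg 10.394171786978209 1345.0823529411764 [np.uint64(9950), np.uint64(5936)]
stand 2 [ 0.4732  0.3198 -0.3362] yaw deg -19.262752355658655 379.6941176470588 [np.uint64(1031), np.uint64(695)]
photometer 1 [ 0.583  -0.0383  0.1851] yaw deg 10.607381063135307 560.7686274509804 [np.uint64(9950)]
stand 1 [ 0.4735  0.3201 -0.3408] yaw deg -19.523976061131087 159.18823529411765 [np.uint64(1031)]
photometer 1 [ 0.5731 -0.0474  0.1833] yaw deg 10.499512538166984 678.8470588235293 [np.uint64(5936)]
stand 1 [ 0.469   0.3197 -0.33  ] yaw deg -18.906266314622105 213.87843137254902 [np.uint64(695)]
photometer 2 [ 0.5813 -0.0381  0.1814] yaw deg 10.394171786978209 1345.0823529411764 [np.uint64(9950), np.uint64(5936)]
slot_home [ 0.5654 -0.1173  0.076 ] [381.0067 179.6615] [281.7264 199.2792]
mouth [ 0.5654 -0.1173  0.1   ] [382.3788 177.9757] [281.4985 192.9659]
axis [0.5365 0.0401 0.092 ] [321.1285 189.1578] [320.9851 212.644 ]
tip0 [0.4952 0.0325 0.154 ] [324.0667 202.07  ] [329.7628 189.6477]
tipmid [0.5365 0.0401 0.167 ] [321.0236 184.2436] [321.3747 191.6294]
{'time': np.float64(2.4), 'qpos': array([-1.371 ,  0.342 ,  1.5241,  0.    ,  1.2754, -0.146 ]), 'tool_pos': array([ 0.178 , -0.4939,  0.2267]), 'tool_rot': array([-3.1416, -0.0001, -1.225 ]), 'contact_force': array([0.1806, 0.1928, 0.5282]), 'opening': np.float64(0.092)}
```

carry_out(
  translation=[
    [0, 0, 0],
    [0, 0, 0],
    [-0.035, -0.0315, 0],
    [-0.035, -0.0315, 0],
    [-0.035, -0.0315, 0],
    [-0.035, -0.0315, 0],
    [-0.035, -0.0315, 0],
    [-0.035, -0.0315, 0],
    [-0.035, -0.0315, 0],
    [-0.035, -0.0315, 0],
  ],
  turn=[
    [0, 0, 0.082],
    [0, 0, 0.082],
    [0, 0, 0],
    [0, 0, 0],
    [0, 0, 0],
    [0, 0, 0],
    [0, 0, 0],
    [0, 0, 0],
    [0, 0, 0],
    [0, 0, 0],
  ],
  gripper=[-1, -1, -1, -1, -1, -1, -1, -1, -1, -1],
  squeeze=8,
)

```text
time: 3.4
tool_pos: [0.3759, -0.1713, 0.227]
tool_rot: [-3.141, -0.001, -1.389]
contact_force: [0.4, -0.9, -0.5]
opening: 0.0915
```

```bash
cat >> h.py <<'E'
from scipy.spatial.transform import Rotation as Ro
def delta(target):
    o=robot.observe(); R=Ro.from_euler("xyz",o["tool_rot"]).as_matrix()
    print("t",round(float(o["time"]),2),"pos",np.round(o["tool_pos"],4),"rot",np.round(o["tool_rot"],4),"F",np.round(o["contact_force"],1),"open",round(float(o["opening"]),4))
    if target is not None: print("tool delta",np.round(R.T@(np.array(target)-o["tool_pos"]),4))
E
python3 - <<'E'
from h import *
delta([.497,.0325,.227])
t=read_camera("top"); s=read_camera("scene")
g=t["img"].astype(int).sum(2)
def blob(p,c,r,thr,dark):
    g=p["img"].astype(int).sum(2); x,y=c; w=g[y-r:y+r+1,x-r:x+r+1]; m=(w<thr) if dark else (w>thr)
    n,l,st,ce=cv2.connectedComponentsWithStats(m.astype(np.uint8)); 
    print([(st[i,4],ce[i]+[x-r,y-r]) for i in range(1,n) if st[i,4]>8])
    print(w[::2,::2] if False else (w.min(),np.median(w),w.max()))
for th in(70,90,110): blob(t,(324,200),11,th,True)
for th in(70,100,130): blob(s,(330,190),8,th,True)
for th in(300,350): blob(t,(383,176),22,th,False)
E
```

```text
t 3.4 pos [ 0.3759 -0.1713  0.227 ] rot [-3.1409e+00 -7.0000e-04 -1.3893e+00] F [ 0.4 -0.9 -0.5] open 0.0915
tool delta [-0.1786 -0.1559 -0.    ]
[(np.int32(11), array([318.09090909, 190.36363636])), (np.int32(76), array([323.64473684, 199.43421053]))]
(np.int64(4), np.float64(112.0), np.int64(193))
[(np.int32(20), array([317.85, 190.65])), (np.int32(12), array([325.5, 190. ])), (np.int32(92), array([323.77173913, 199.31521739]))]
(np.int64(4), np.float64(112.0), np.int64(193))
[(np.int32(190), array([321.49473684, 196.30526316])), (np.int32(20), array([333.15, 192.65]))]
(np.int64(4), np.float64(112.0), np.int64(193))
[]
(np.int64(61), np.float64(533.0), np.int64(550))
[(np.int32(29), array([329.24137931, 190.06896552]))]
(np.int64(61), np.float64(533.0), np.int64(550))
[(np.int32(33), array([329.3030303 , 190.09090909]))]
(np.int64(61), np.float64(533.0), np.int64(550))
[(np.int32(63), array([382.01587302, 171.79365079]))]
(np.int64(95), np.float64(174.0), np.int64(357))
[]
(np.int64(95), np.float64(174.0), np.int64(357))
```

```bash
python3 - <<'E'
from h import *
t=read_camera("top"); s=read_camera("scene")
a=(323.7,199.4);b=(329.3,190.1)
X=tri([(t,a),(s,b)]);print(X,proj(t,X)-a,proj(s,X)-b)
for z in(.154,.158,.162): print(z,at_z(t,a,z),at_z(s,b,z))
A=cv2.resize(t["img"][150:205,350:415][...,::-1],None,fx=10,fy=10,interpolation=2)
cv2.imwrite("pics/slot.png",A)
E
```

```text
[0.50058964 0.03432752 0.15559521] [-0.38549388  0.35914137] [-0.41652192 -0.05716426]
0.154 [0.50167902 0.03340056 0.154     ] [0.49804909 0.03349566 0.154     ]
0.158 [0.50115007 0.03340984 0.158     ] [0.50258612 0.03824191 0.158     ]
0.162 [0.50062113 0.03341912 0.162     ] [0.50712314 0.04298816 0.162     ]
```

View pics/slot.png

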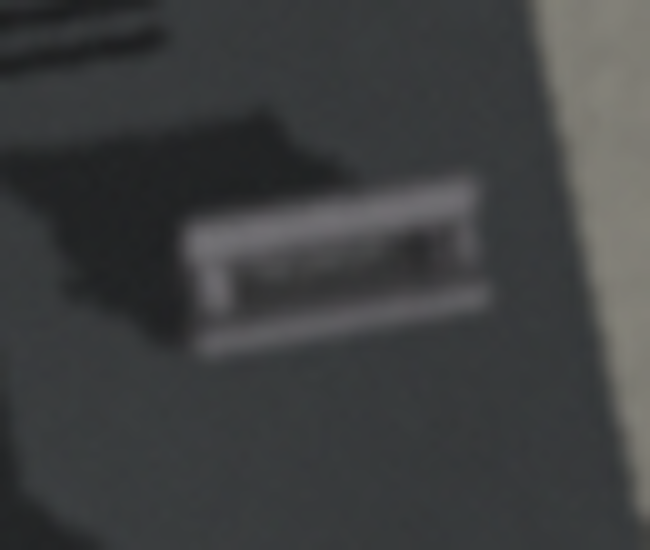

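carry_out(
  translation=[
    [-0.036, -0.032, 0],
    [-0.036, -0.032, 0],
    [-0.036, -0.032, 0],
    [-0.036, -0.032, 0],
    [-0.0355, -0.0315, 0],
    [0, 0, 0.03],
    [0, 0, 0.03],
    [0, 0, 0.028],
    [0, 0, 0],
    [0, 0, 0],
  ],
  turn=[
    [0, 0, 0],
    [0, 0, 0],
    [0, 0, 0],
    [0, 0, 0],
    [0, 0, 0],
    [0, 0, 0],
    [0, 0, 0],
    [0, 0, 0],
    [0, 0, 0],
    [0, 0, 0],
  ],
  gripper=[-1, -1, -1, -1, -1, -1, -1, 0, 1, 1],
  squeeze=8,
)

```text
time: 4.6
tool_pos: [0.4999, 0.031, 0.1391]
tool_rot: [3.141, -0.0, -1.391]
contact_force: [0.7, 0.0, 0.6]
opening: 0.0723
```

```bash
python3 - <<'E'
from h import *
delta([.5005,.034,.139])
s=read_camera("scene"); t=read_camera("top")
save(s,"g1.png",(280,140,380,240),5)
E
```

```text
t 4.6 pos [0.4999 0.031  0.1391] rot [ 3.1412e+00 -2.0000e-04 -1.3911e+00] F [0.7 0.  0.6] open 0.0723
tool delta [-0.0028 -0.0011  0.0001]
```

View pics/g1.png

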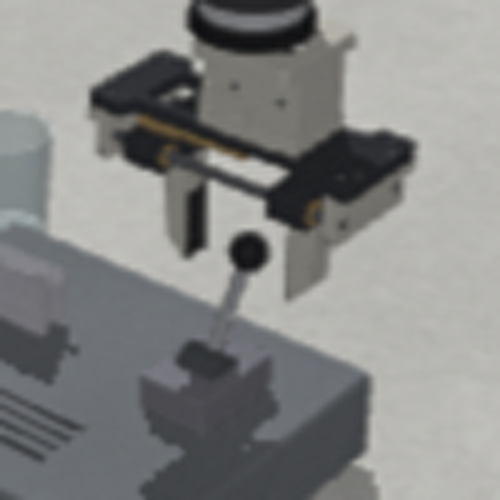

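The fingers straddle the ball (crop (248,252)), so I'll close with a small lateral centring.

carry_out(
  translation=[
    [-0.003, -0.001, 0],
    [0, 0, 0],
    [0, 0, 0],
    [0, 0, 0],
    [0, 0, 0],
    [0, 0, 0],
    [0, 0, 0],
  ],
  turn=[
    [0, 0, 0],
    [0, 0, 0],
    [0, 0, 0],
    [0, 0, 0],
    [0, 0, 0],
    [0, 0, 0],
    [0, 0, 0],
  ],
  gripper=[1, 1, 1, 1, 1, 1, 1],
)

```text
time: 5.4
tool_pos: [0.5005, 0.0341, 0.139]
tool_rot: [-3.141, -0.003, -1.389]
contact_force: [0.6, -7.9, 1.6]
opening: 0.0252
```

carry_out(
  translation=[
    [0.001, 0, 0],
    [0, -0.0064, -0.0039],
    [0, -0.0067, -0.0033],
    [0, -0.007, -0.0026],
    [0, -0.0073, -0.0019],
    [0, -0.0074, -0.0011],
    [0, -0.0075, -0.0004],
    [0, 0, 0],
  ],
  turn=[
    [0, 0, 0],
    [0, 0, 0],
    [0, 0, 0],
    [0, 0, 0],
    [0, 0, 0],
    [0, 0, 0],
    [0, 0, 0],
    [0, 0, 0],
  ],
  gripper=[1, 1, 1, 1, 1, 1, 1, 1],
)

```text
time: 6.2
tool_pos: [0.5432, 0.0419, 0.1518]
tool_rot: [-3.141, -0.001, -1.389]
contact_force: [2.2, -4.8, -1.5]
opening: 0.0251
```

```bash
python3 - <<'E'
from h import *
delta([.5005+.0416,.034+.0076,.152])
s=read_camera("scene"); t=read_camera("top")
A=cv2.resize(s["img"][160:240,280:360],None,fx=6,fy=6,interpolation=2);
B=cv2.resize(t["img"][150:230,280:360],(480,480),interpolation=2)
cv2.imwrite("pics/g2.png",cv2.resize(np.hstack([A,B])[...,::-1],(800,400)))
E
```

```text
t 6.2 pos [0.5432 0.0419 0.1518] rot [-3.1410e+00 -1.0000e-03 -1.3888e+00] F [ 2.2 -4.8 -1.5] open 0.0251
tool delta [ 0.0001  0.0012 -0.0002]
```

View pics/g2.png

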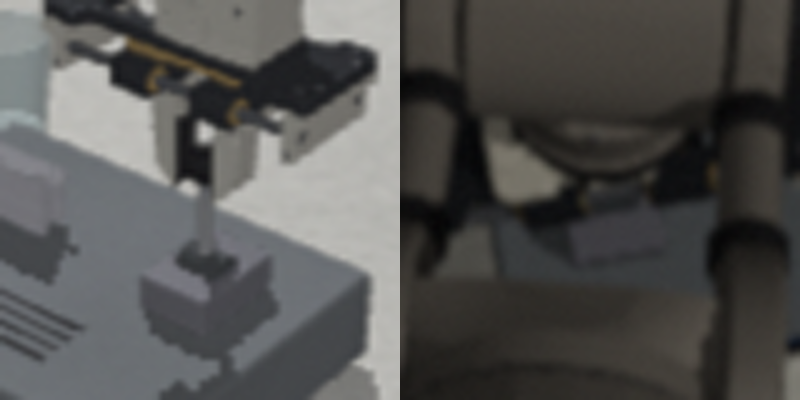

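The lever looks close to upright (rod at crop (205,215)). I'll release, lift, and move towards the stand to clear the view.

carry_out(
  translation=[
    [0.001, 0, 0],
    [0, 0, 0],
    [0, 0, 0],
    [0, 0, 0],
    [0, 0, -0.04],
    [0, 0, -0.045],
    [-0.047, 0.003, -0.02],
    [-0.048, 0.003, 0],
    [-0.048, 0.003, 0],
    [-0.048, 0.003, 0],
  ],
  turn=[
    [0, 0, 0],
    [0, 0, 0],
    [0, 0, 0],
    [0, 0, 0],
    [0, 0, 0],
    [0, 0, 0],
    [0, 0, 0],
    [0, 0, 0],
    [0, 0, 0],
    [0, 0, 0],
  ],
  gripper=[1, -1, -1, -1, -1, -1, -1, -1, -1, -1],
)

```text
time: 7.3
tool_pos: [0.4952, 0.2276, 0.257]
tool_rot: [-3.141, 0.0, -1.39]
contact_force: [0.0, 0.1, -0.3]
opening: 0.0904
```

```bash
cat > m.py <<'E'
from fit import *
delta([.472,.319,.25])
def ballpx(p,X,thr,r=10):
    x,y=np.round(proj(p,X)).astype(int); g=p["img"].astype(int).sum(2)[y-r:y+r+1,x-r:x+r+1]
    n,l,st,ce=cv2.connectedComponentsWithStats((g<thr).astype(np.uint8)); i=1+np.argmax(st[1:,4]); return st[i,4],ce[i]+[x-r,y-r]
X0=[.542,.0415,.167]
na,a=ballpx(t,X0,90); nb,b=ballpx(s,X0,130)
X=tri([(t,a),(s,b)]); print("ball",na,a,nb,b,X,proj(t,X)-a)
print(at_z(t,a,.167),at_z(s,b,.167))
E
python3 - <<'E'
from m import *
A=cv2.resize(s["img"][160:240,280:360],(400,400),interpolation=2)
p=np.array([.586,-.037,0]);R=Rz(.1814)
im=cv2.resize(t["img"],None,fx=8,fy=8,interpolation=2)
L=lambda q:tuple(np.round((proj(t,R@q+p)+.5)*8).astype(int).tolist())
for x,z in((-.042,.106),(-.036,.1),(-.024,.112),(-.018,.118)):
    cv2.line(im,L((x,-.075-.0265,z)),L((x,-.075+.0265,z)),(255,0,0),1)
B=im[150*8:200*8,355*8:405*8]
cv2.imwrite("pics/g3.png",np.hstack([A,B])[...,::-1])
E
```

```text
t 7.4 pos [0.4939 0.2311 0.2567] rot [-3.1414  0.0022 -1.3825] F [ 0.3 -0.6  1.6] open 0.0915
tool delta [-0.0905  0.005   0.0069]
ball 93 [320.3978 182.3226] 35 [320.5714 192.6286] [0.5412 0.0417 0.1662] [-0.0276  0.0262]
[0.5412 0.0416 0.167 ] [0.5421 0.0427 0.167 ]
```

View pics/g3.png

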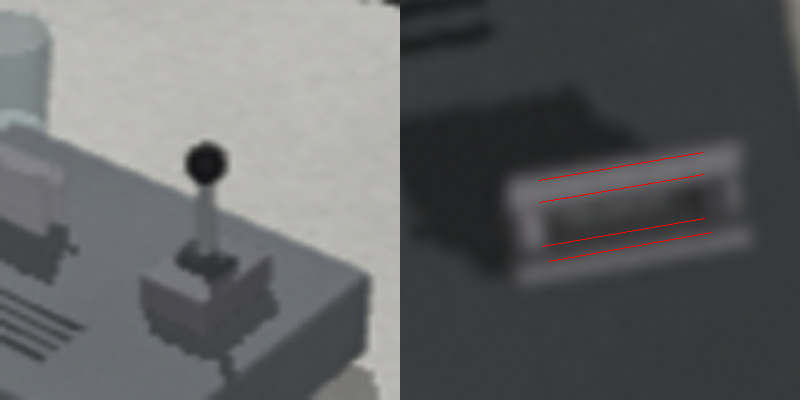

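Lever now upright: ball at (205,163), above its axis, and triangulated 41 mm along from its start. The slot overlay fits within about 2 mm. Next I turn for the holder grasp and measure the holder.

carry_out(
  translation=[
    [0, 0, 0],
    [0, 0, 0],
    [0, 0, 0],
    [0, 0, 0],
    [0, 0, 0],
    [0, 0, 0],
    [0, 0, 0],
    [0, 0, 0],
  ],
  turn=[
    [0, 0, -0.132],
    [0, 0, -0.132],
    [0, 0, -0.132],
    [0, 0, -0.132],
    [0, 0, -0.132],
    [0, 0, -0.132],
    [0, 0, -0.132],
    [0, 0, -0.13],
  ],
  gripper=[-1, -1, -1, -1, -1, -1, -1, -1],
)

```text
time: 8.2
tool_pos: [0.4961, 0.2252, 0.2565]
tool_rot: [3.141, -0.0, -0.33]
contact_force: [-0.4, 0.2, 0.3]
opening: 0.0914
```

```bash
python3 - <<'E'
from fit import *
for p in(t,s):
    for r in nets.tip_of(p,"holder")[:4]: print(round(r["score"],2),r["pixel"],at_z(p,r["pixel"],.012))
    for r in nets.tip_of(p,"stand")[:1]: print("st",r["pixel"],at_z(p,r["pixel"],0))
R=Rz(-.336)
# scene overlay of holder model + stand
im=cv2.resize(s["img"],None,fx=8,fy=8,interpolation=2); im2=cv2.resize(t["img"],None,fx=8,fy=8,interpolation=2)
def box(im,p,hx,hy,z0,z1,c):
    L=lambda q:tuple(np.round((proj(p,R@q+[c[0],c[1],0])+.5)*8).astype(int).tolist())
    for z in(z0,z1):
        Q=[L((a*hx,b*hy,z)) for a,b in((-1,-1),(-1,1),(1,1),(1,-1))]
        cv2.polylines(im,[np.array(Q)],True,(255,0,0),1)
c=(.4715,.3185)
for i,p in((im,s),(im2,t)):
    box(i,p,.045,.045,0,.012,c); box(i,p,.007,.016,.074,.104,c); box(i,p,.004,.024,.034,.074,c)
A=im[235*8:290*8,380*8:430*8];B=im2[190*8:245*8,195*8:245*8]
cv2.imwrite("pics/g4.png",np.hstack([A,B])[...,::-1])
delta([.4715,.3185,.25])
E
```

```text
0.46 [182.5, 207.6] [0.495  0.4238 0.012 ]
st [377.5, 177.3] [ 0.5861 -0.1189  0.    ]
0.56 [434.6, 263.1] [0.3811 0.3615 0.012 ]
0.53 [405.0, 271.8] [0.4757 0.3292 0.012 ]
0.45 [429.0, 295.1] [0.5   0.431 0.012]
0.42 [349.7, 308.4] [0.6933 0.3263 0.012 ]
st [402.5, 275.2] [ 0.4807  0.326  -0.    ]
t 8.5 pos [0.496  0.2256 0.2565] rot [ 3.1415 -0.0001 -0.3378] F [-0.1 -0.3  0.4] open 0.0918
tool delta [-0.0539 -0.0795  0.0064]
```

View pics/g4.png

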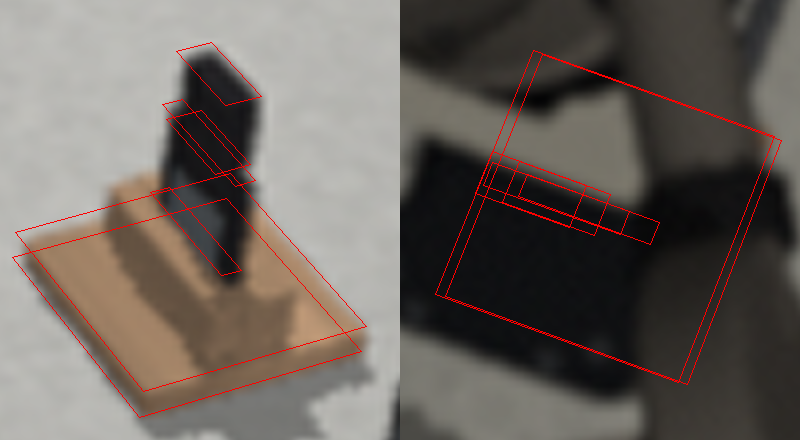

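Holder model overlay matches the tallest piece to about 1 px; adopting (0.473, 0.320).

carry_out(
  translation=[
    [-0.0265, -0.0407, 0],
    [-0.0265, -0.0407, 0],
    [0, 0, 0.046],
    [0, 0, 0.046],
    [0, 0, 0.046],
    [0, 0, 0.03],
    [0, 0, 0.0185],
    [0, 0, 0],
  ],
  turn=[
    [0, 0, 0],
    [0, 0, 0],
    [0, 0, 0],
    [0, 0, 0],
    [0, 0, 0],
    [0, 0, 0],
    [0, 0, 0],
    [0, 0, 0],
  ],
  gripper=[-0.3, -0.3, -0.3, -0.3, -0.3, -0.3, -0.3, -0.3],
)

```text
time: 9.3
tool_pos: [0.471, 0.3192, 0.0671]
tool_rot: [3.137, 0.004, -0.337]
contact_force: [-0.8, -0.6, 0.5]
opening: 0.0598
```

```bash
python3 - <<'E'
from h import *
delta([.473,.32,.07])
s=read_camera("scene"); save(s,"g5.png",(370,200,470,300),5)
E
```

```text
t 9.3 pos [0.471  0.3192 0.0671] rot [ 3.1372  0.0041 -0.3366] F [-0.8 -0.6  0.5] open 0.0598
tool delta [ 0.0016 -0.0014 -0.0029]
```

View pics/g5.png

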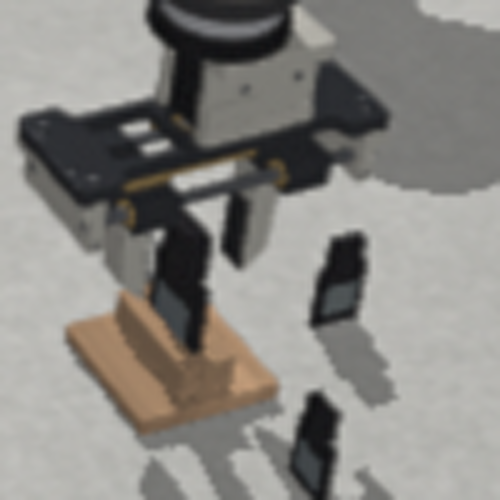

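The jaws straddle the grip block (crop (185,245)). I'll close gently first.

carry_out(
  translation=[
    [0.0015, -0.001, -0.002],
    [0, 0, 0],
    [0, 0, 0],
    [0, 0, 0],
    [0, 0, 0],
    [0, 0, 0],
    [0, 0, 0],
  ],
  turn=[
    [0, 0, 0],
    [0, 0, 0],
    [0, 0, 0],
    [0, 0, 0],
    [0, 0, 0],
    [0, 0, 0],
    [0, 0, 0],
  ],
  gripper=[1, 1, 1, 1, 1, 1, 1],
  squeeze=10,
)

```text
time: 10.05
tool_pos: [0.4742, 0.3207, 0.0719]
tool_rot: [3.142, 0.0, -0.335]
contact_force: [-0.8, 1.1, 1.4]
opening: 0.0139
```

carry_out(
  translation=[
    [0, 0, 0],
    [0, 0, 0],
    [0, 0, -0.01],
    [0, 0, -0.015],
    [0, 0, -0.025],
    [0, 0, -0.04],
    [0, 0, -0.04],
    [0, 0, -0.04],
    [0, 0, -0.033],
    [0, 0, 0],
  ],
  turn=[
    [0, 0, 0],
    [0, 0, 0],
    [0, 0, 0],
    [0, 0, 0],
    [0, 0, 0],
    [0, 0, 0],
    [0, 0, 0],
    [0, 0, 0],
    [0, 0, 0],
    [0, 0, 0],
  ],
  gripper=[1, 1, 1, 1, 1, 1, 1, 1, 1, 1],
  squeeze=40,
)

```text
time: 11.05
tool_pos: [0.4763, 0.3214, 0.281]
tool_rot: [-3.134, -0.008, -0.335]
contact_force: [0.8, 0.2, -0.7]
opening: 0.0137
```

```bash
python3 - <<'E'
from h import *
delta([.5704,-.118,.275])
# delta after turning to yaw .1814
o=robot.observe(); R=Ro.from_euler("xyz",[np.pi,0,.1814]).as_matrix(); print(np.round(R.T@(np.array([.5704,-.118,.275])-o["tool_pos"]),4))
s=read_camera("scene"); save(s,"g6.png",(340,130,460,280),4)
E
```

```text
t 11.05 pos [0.4763 0.3214 0.281 ] rot [-3.1342 -0.0078 -0.3351] F [ 0.8  0.2 -0.7] open 0.0137
tool delta [0.2333 0.3841 0.0049]
[0.0133 0.4492 0.006 ]
```

View pics/g6.png

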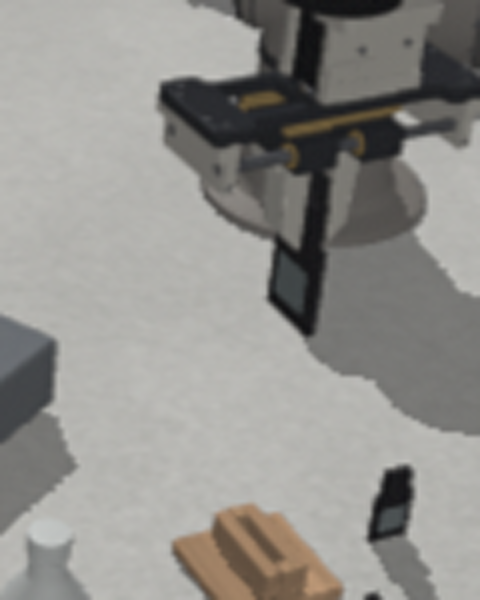

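The holder is out of the stand, gripped upright (plate at crop (297,285)).

carry_out(
  translation=[
    [0, 0, 0],
    [0, 0, 0],
    [0, 0, 0],
    [0, 0, 0],
    [0.0015, 0.045, 0],
    [0.0015, 0.045, 0],
    [0.0015, 0.045, 0],
    [0.0015, 0.045, 0],
    [0.0015, 0.045, 0],
    [0.0015, 0.045, 0],
  ],
  turn=[
    [0, 0, -0.129],
    [0, 0, -0.129],
    [0, 0, -0.129],
    [0, 0, -0.129],
    [0, 0, 0],
    [0, 0, 0],
    [0, 0, 0],
    [0, 0, 0],
    [0, 0, 0],
    [0, 0, 0],
  ],
  gripper=[1, 1, 1, 1, 1, 1, 1, 1, 1, 1],
)

```text
time: 12.1
tool_pos: [0.5312, 0.0548, 0.2735]
tool_rot: [-3.141, 0.003, 0.181]
contact_force: [0.2, 1.3, -0.9]
opening: 0.0135
```

carry_out(
  translation=[
    [0.0015, 0.045, 0],
    [0.0015, 0.045, 0],
    [0.0015, 0.045, 0],
    [0, 0.04, 0],
    [0, 0, 0],
    [0, 0, 0],
    [0, 0, 0],
  ],
  turn=[
    [0, 0, 0],
    [0, 0, 0],
    [0, 0, 0],
    [0, 0, 0],
    [0, 0, 0],
    [0, 0, 0],
    [0, 0, 0],
  ],
  gripper=[1, 1, 1, 1, 1, 1, 1],
)

```text
time: 12.8
tool_pos: [0.5673, -0.1137, 0.2742]
tool_rot: [-3.14, 0.001, 0.182]
contact_force: [-1.0, 0.1, -1.8]
opening: 0.0132
```

```bash
python3 - <<'E'
from h import *
delta([.5704,-.118,.175])
E
```

```text
t 12.8 pos [ 0.5673 -0.1137  0.2742] rot [-3.1404e+00  1.5000e-03  1.8170e-01] F [-1.   0.1 -1.8] open 0.0132
tool delta [0.0024 0.005  0.0991]
```

carry_out(
  translation=[
    [0.0024, 0.005, 0.03],
    [0, 0, 0.03],
    [0, 0, 0.024],
    [0, 0, 0],
    [0, 0, 0],
  ],
  turn=[
    [0, 0, 0],
    [0, 0, 0],
    [0, 0, 0],
    [0, 0, 0],
    [0, 0, 0],
  ],
  gripper=[1, 1, 1, 1, 1],
)

```text
time: 13.3
tool_pos: [0.5712, -0.1181, 0.1916]
tool_rot: [3.142, -0.0, 0.183]
contact_force: [0.7, -1.4, -0.6]
opening: 0.0138
```

```bash
python3 - <<'E'
from h import *
delta([.5704,-.118,.19])
s=read_camera("scene");t=read_camera("top")
A=cv2.resize(s["img"][155:225,250:320],(490,490),interpolation=2);B=cv2.resize(t["img"][150:200,350:394],(300,340),interpolation=2)
cv2.imwrite("pics/g7.png",np.hstack([A,np.vstack([B,np.zeros((150,300,3),np.uint8)])])[...,::-1])
E
```

```text
t 13.3 pos [ 0.5712 -0.1181  0.1916] rot [ 3.1416 -0.      0.1826] F [ 0.7 -1.4 -0.6] open 0.0138
tool delta [-0.0007 -0.0003  0.0016]
```

View pics/g7.png

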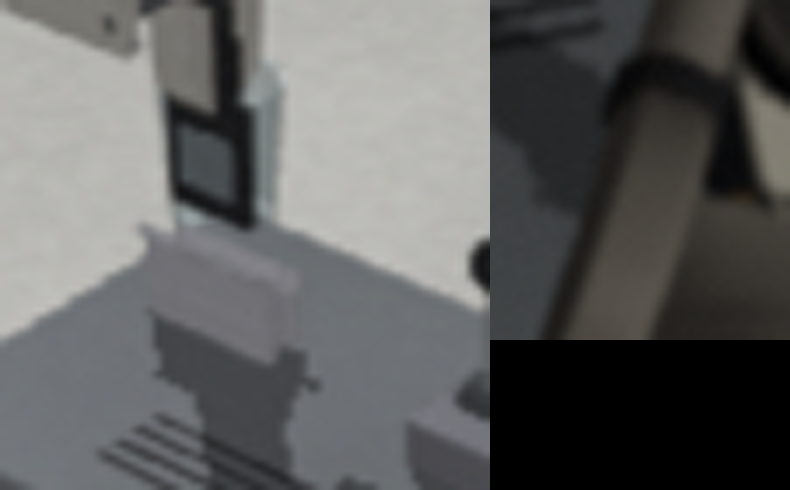

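```bash
python3 - <<'E'
from h import *
s=read_camera("scene")
R=Ro.from_euler("z",.1814).as_matrix()
c=np.array([.5704,-.118,0])
im=cv2.resize(s["img"],None,fx=10,fy=10,interpolation=2)
L=lambda q:np.round((proj(s,q)+.5)*10).astype(int).tolist()
def quad(c,pts,col): cv2.polylines(im,[np.array([L(R@np.array(q)+c) for q in pts])],True,col,1)
# back wall outer face (x=+11 from slot centre), z .07.. .112, and flare rim
quad(c,[(.011,-.0315,.07),(.011,.0315,.07),(.011,.0315,.112),(.011,-.0315,.112)],(255,0,0))
quad(c,[(.012,-.0315,.118),(.012,.0315,.118),(.017,.0315,.118),(.017,-.0315,.118)],(255,160,0))
h=robot.observe()["tool_pos"]; h=np.array([h[0],h[1],h[2]-.06])
quad(h,[(.004,-.024,0),(.004,.024,0),(.004,.024,.062),(.004,-.024,.062)],(0,255,0))
cv2.imwrite("pics/g8.png",im[1600:2150,2600:3100][...,::-1])
E
```

```text
(no output)
```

The picture shows the holder's bottom edge from (172,195) to (252,228), above the slot wall. Its rim is at (145,230)–(300,270) and its foot at (152,315)–(275,362). I'll compare these with projections numerically, since picture views are used up.

```bash
python3 - <<'E'
from h import *
s=read_camera("scene")
R=Ro.from_euler("z",.1814).as_matrix()
c=np.array([.5704,-.118,0]); h=robot.observe()["tool_pos"]-[0,0,.06]
f=lambda q:np.round((proj(s,q)+.5-[250,155])*7)
for n,b,q,o in(("h BL",h,(.004,-.024,0),(172,195)),("h BR",h,(.004,.024,0),(252,228)),
 ("w BL",c,(.011,-.0315,.07),(152,315)),("w BR",c,(.011,.0315,.07),(275,362)),("rim R",c,(.017,.0315,.118),(300,270)),("rim L",c,(.017,-.0315,.118),(145,232)),("rimR37",c,(.017,.0375,.118),(300,270)),("rimL37",c,(.017,-.0375,.118),(145,232))):
    print(n,f(R@np.array(q)+b),o)
print("per mm x,y,z",[(proj(s,c+[0,0,.1]+d)-proj(s,c+[0,0,.1]))*7 for d in np.eye(3)*.001])
E
```

```text
h BL [163. 198.] (172, 195)
h BR [242. 232.] (252, 228)
w BL [150. 314.] (152, 315)
w BR [252. 361.] (275, 362)
rim R [240. 277.] (300, 270)
rim L [136. 231.] (145, 232)
rimR37 [250. 282.] (300, 270)
rimL37 [127. 227.] (145, 232)
per mm x,y,z [array([-1.73547168,  0.74976599]), array([1.3446992, 0.8761469]), array([-0.07067994, -1.86002806])]
```

carry_out(
  translation=[
    [0, 0, 0.006],
    [0, 0, 0.004],
    [0, 0, 0.004],
    [0, 0, 0.004],
    [0, 0, 0],
  ],
  turn=[
    [0, 0, 0],
    [0, 0, 0],
    [0, 0, 0],
    [0, 0, 0],
    [0, 0, 0],
  ],
  gripper=[1, 1, 1, 1, 1],
)

```text
time: 14.0
tool_pos: [0.5706, -0.1191, 0.1721]
tool_rot: [-3.141, 0.001, 0.181]
contact_force: [0.0, -0.3, -0.6]
opening: 0.0137
```

carry_out(
  translation=[
    [0, 0, 0.003],
    [0, 0, 0.003],
    [0, 0, 0.003],
    [0, 0, 0],
  ],
  turn=[
    [0, 0, 0],
    [0, 0, 0],
    [0, 0, 0],
    [0, 0, 0],
  ],
  gripper=[1, 1, 1, 1],
)

```text
time: 14.4
tool_pos: [0.5708, -0.1191, 0.1634]
tool_rot: [-3.141, 0.001, 0.181]
contact_force: [0.0, 0.2, -1.5]
opening: 0.0139
```

carry_out(
  translation=[
    [0, 0, 0.002],
    [0, 0, 0.002],
    [0, 0, 0.002],
    [0, 0, 0],
  ],
  turn=[
    [0, 0, 0],
    [0, 0, 0],
    [0, 0, 0],
    [0, 0, 0],
  ],
  gripper=[1, 1, 1, 1],
)

```text
time: 14.8
tool_pos: [0.5714, -0.1192, 0.1597]
tool_rot: [3.141, -0.002, 0.181]
contact_force: [-2.9, 1.8, 9.4]
opening: 0.0135
```

carry_out(
  translation=[
    [0, 0, 0.002],
    [0, 0, 0.002],
    [0, 0, 0.002],
    [0, 0, 0],
  ],
  turn=[
    [0, 0, 0],
    [0, 0, 0],
    [0, 0, 0],
    [0, 0, 0],
  ],
  gripper=[1, 1, 1, 1],
)

```text
time: 15.2
tool_pos: [0.5709, -0.1187, 0.1514]
tool_rot: [-3.141, 0.0, 0.181]
contact_force: [-0.8, 2.6, -0.3]
opening: 0.014
```

carry_out(
  translation=[
    [0, 0, 0.002],
    [0, 0, 0.002],
    [0, 0, 0.001],
    [0, 0, 0],
  ],
  turn=[
    [0, 0, 0],
    [0, 0, 0],
    [0, 0, 0],
    [0, 0, 0],
  ],
  gripper=[1, 1, 1, 1],
)

```text
time: 15.6
tool_pos: [0.571, -0.1187, 0.1473]
tool_rot: [-3.141, -0.0, 0.181]
contact_force: [-1.8, 4.8, 5.3]
opening: 0.0138
```

carry_out(
  translation=[
    [0, 0, 0.002],
    [0, 0, 0.002],
    [0, 0, 0],
    [0, 0, 0],
  ],
  turn=[
    [0, 0, 0],
    [0, 0, 0],
    [0, 0, 0],
    [0, 0, 0],
  ],
  gripper=[1, 1, 1, 1],
)

```text
time: 16.0
tool_pos: [0.5711, -0.1187, 0.1436]
tool_rot: [-3.141, -0.0, 0.181]
contact_force: [-2.3, 5.1, 7.3]
opening: 0.0138
```

carry_out(
  translation=[
    [-0.0004, -0.0008, 0.002],
    [0, 0, 0.002],
    [0, 0, 0.002],
    [0, 0, 0.001],
    [0, 0, 0],
    [0, 0, 0],
  ],
  turn=[
    [0, 0, 0],
    [0, 0, 0],
    [0, 0, 0],
    [0, 0, 0],
    [0, 0, 0],
    [0, 0, 0],
  ],
  gripper=[1, 1, 1, 1, 1, 1],
  squeeze=55,
)

```text
time: 16.6
tool_pos: [0.571, -0.1186, 0.1372]
tool_rot: [3.141, -0.002, 0.181]
contact_force: [-2.0, 2.9, 8.8]
opening: 0.0139
```

carry_out(
  translation=[
    [0, 0, 0.001],
    [0, 0, 0],
    [0, 0, 0],
  ],
  turn=[
    [0, 0, 0],
    [0, 0, 0],
    [0, 0, 0],
  ],
  gripper=[1, 1, 1],
)

```text
time: 16.9
tool_pos: [0.571, -0.1186, 0.1363]
tool_rot: [3.141, -0.002, 0.181]
contact_force: [-2.9, 4.2, 10.3]
opening: 0.0141
```

carry_out(
  translation=[
    [0, 0, 0.001],
    [0, 0, 0],
    [0, 0, 0],
  ],
  turn=[
    [0, 0, 0],
    [0, 0, 0],
    [0, 0, 0],
  ],
  gripper=[1, 1, 1],
)

```text
time: 17.2
tool_pos: [0.571, -0.1186, 0.1358]
tool_rot: [3.14, -0.002, 0.181]
contact_force: [-2.9, 4.2, 13.3]
opening: 0.0136
```

carry_out(
  translation=[
    [0, 0, 0.001],
    [0, 0, 0],
    [0, 0, 0],
  ],
  turn=[
    [0, 0, 0],
    [0, 0, 0],
    [0, 0, 0],
  ],
  gripper=[1, 1, 1],
)

```text
time: 17.5
tool_pos: [0.5711, -0.1186, 0.1358]
tool_rot: [3.14, -0.003, 0.181]
contact_force: [-5.5, 5.2, 19.7]
opening: 0.0135
```

carry_out(
  translation=[
    [0, 0, 0],
    [0, 0, 0],
    [0, 0, 0],
    [0, 0, 0],
    [0, 0, 0],
  ],
  turn=[
    [0, 0, 0],
    [0, 0, 0],
    [0, 0, 0],
    [0, 0, 0],
    [0, 0, 0],
  ],
  gripper=[1, 1, 1, 1, 1],
)

```text
time: 18.0
tool_pos: [0.5711, -0.1186, 0.1359]
tool_rot: [3.14, -0.003, 0.181]
contact_force: [-5.2, 4.2, 19.7]
opening: 0.0137
```

```bash
python3 - <<'E'
from h import *
delta(None)
s=read_camera("scene"); x,y=321,192; r=9
g=s["img"].astype(int).sum(2)[y-r:y+r+1,x-r:x+r+1]
n,l,st,ce=cv2.connectedComponentsWithStats((g<130).astype(np.uint8)); print("ball",[(st[i,4],ce[i]+[x-r,y-r]) for i in range(1,n)])
for k in("beaker","bottle","dish"): print(k,[(round(q["score"],2),q["pixel"]) for q in nets.tip_of(s,k)[:1]])
print("expect holder origin px",proj(s,[.5710,-.1186,.076]),[(round(q["score"],2),q["pixel"]) for q in nets.tip_of(s,"holder")[:4]])
delta(None)
E
```

```text
t 18.0 pos [ 0.5711 -0.1186  0.1359] rot [ 3.1399e+00 -2.8000e-03  1.8120e-01] F [-5.2  4.2 19.7] open 0.0137
ball [(np.int32(34), array([320.5       , 192.70588235]))]
beaker [(0.55, [282.1, 186.5])]
bottle [(0.61, [348.8, 308.1])]
dish [(0.59, [218.7, 207.1])]
expect holder origin px [280.1022308  199.72716391] [(0.52, [278.5, 202.0]), (0.47, [434.8, 263.2]), (0.44, [428.2, 298.8])]
t 18.25 pos [ 0.5711 -0.1186  0.1358] rot [ 3.1399e+00 -2.6000e-03  1.8120e-01] F [-6.   5.3 20. ] open 0.0137
```

```bash
python3 -c "
from cell import robot
print(robot.hand_in())"
```

```text
the job is handed in; nothing more can be done
None
```

I set the lamp lever upright first. Then I took the tallest holder from the stand and pushed it down into the sample slot. I handed in at about 18 s, with the gripper still holding the holder pressed home; no verdict was reported.

**Lever:** The ball stands within about 1 mm of upright, checked against both the start position and the seated slot position. Its pixel position did not change while I moved the holder.

**Holder:** It brushed the slot's flare briefly on the way in, at about 9 N. The push then rose through the spring's range and stopped dead at a tool height of 0.1358 m, against 0.136 m expected for fully home. It held there at about 20 N down, with about 7 N sideways, at 55 N grip and within 0.2° of upright.

**Bystanders:** The beaker, bottle and dish showed up 2–4 px from their first detections, which I put down to network noise. The arm never went near them.

**Less certain:**
- **Slot edges:** my readings of the slot edges in the scene camera disagreed with the projections by 1–3 px. I relied on force and height for the final fit.
- **Final picture:** the 12-picture limit was used up before the holder was inserted, so I did not look at the seated holder by eye. The network detection put it within 3 px of where it should be.

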